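Tip the reject boxes off the tray into the open carton

TASK

Take the metal tray by its bridge handle, carry it with its four little white boxes to the plain open carton (not the one with dividers), and gently rest the tray's open lip on that carton's rim while the boxes are still on the tray. Tip the tray, keeping it resting on the rim, until all four boxes have slid into the carton, then put the empty tray back flat in the middle of the black rubber mat. Do not press hard on or shove the carton, and leave the other carton and the things lying around where they are.

Things in the scene. Friction and masses are not known exactly. Their poses are not given: they have to be found in the camera images.
- tray: bare aluminium tray, 190 long (its x) by 170 wide (its y), floor 4 thick, 28 high walls (4 thick, tops 32 above the underside) along the back (-x) and both sides (+y, -y); the +x end is open, without a wall. A bridge handle over the middle stands on the two side walls. Weighs about 350 g empty. Origin: centre of the underside; z up
- tray_handle (a point): middle of the tray's handle bar, 100 above the tray's underside and over its centre. The bar is a flat-sided strip along the tray's y, 170 long, 16 thick (along the tray's x, the way to grip it) and 24 high (88 to 112 above the underside), on 24 wide uprights at its ends; open below, so boxes pass under it
- tray_lip (a point): middle of the lower edge of the tray's open end: 95 ahead (+x) of the tray's centre, at the underside
- mat: black rubber mat, 220 (x) by 200 (y) by 3 thick, fixed to the table; the tray starts on it. Origin: centre of its underside, on the table
- carton: plain open cardboard carton, no dividers, loose, about 1 kg: inner box 240 (x) by 220 (y) by 110 high, 5 thick, in a stiff outer sleeve (250 by 230 outside, 4.5 thick) that is pulled up by an unknown amount; its top edge is the rim, level all round, 110 to 140 above the table, not measured. Origin: centre of the inner box's underside. Stands left or right of the mat
- divided_carton: the same kind of carton but with a cross of cardboard dividers in it; not to be used. Origin: centre of its underside
- box1: little closed white paperboard box, 60 (x) by 42 (y) by 28 (z), about 45 g, lying loose on the tray. Origin: centre of its underside
- box2: little closed white paperboard box, 60 (x) by 42 (y) by 28 (z), about 45 g, lying loose on the tray. Origin: centre of its underside
- box3: little closed white paperboard box, 60 (x) by 42 (y) by 28 (z), about 45 g, lying loose on the tray. Origin: centre of its underside
- box4: little closed white paperboard box, 60 (x) by 42 (y) by 28 (z), about 45 g, lying loose on the tray. Origin: centre of its underside
- tape: roll of clear tape lying flat, 100 across, 45 high, bystander; origin: centre of underside
- glue: white jar of glue, 72 across, 130 high, bystander; origin: centre of underside
- stapler: black stapler, 150 long (x), 34 wide, 48 high, bystander; origin: centre of underside
- ruler: steel ruler lying flat, 200 (x) by 30 by 4, bystander; origin: centre of underside
- folder: wooden folding stick lying flat, 150 (x) by 24 by 6, bystander; origin: centre of underside
- card_stack: block of paper cards, 90 (x) by 55 by 40 high, bystander; origin: centre of underside
Not all that is in view belongs to the job. Leave any blue look-alike of the box1 alone.

How it is judged:
On the way, in this order (a step that is already met when the one before it is completed fails the run):
1. the tray is lifted off the mat with all four boxes on it (height (world z) of tray above 0.05 m and x of box1 in the frame of tray between -0.11 and 0.11 m and y of box1 in the frame of tray between -0.09 and 0.09 m and z of box1 in the frame of tray between -0.01 and 0.06 m and x of box2 in the frame of tray between -0.11 and 0.11 m and y of box2 in the frame of tray between -0.09 and 0.09 m and z of box2 in the frame of tray between -0.01 and 0.06 m and x of box3 in the frame of tray between -0.11 and 0.11 m and y of box3 in the frame of tray between -0.09 and 0.09 m and z of box3 in the frame of tray between -0.01 and 0.06 m and x of box4 in the frame of tray between -0.11 and 0.11 m and y of box4 in the frame of tray between -0.09 and 0.09 m and z of box4 in the frame of tray between -0.01 and 0.06 m), for 0.2 s.
2. the tray's open lip rests lightly on the plain carton's rim (0.5 to 20 N), lip reaching over the carton, all four boxes still on the tray (contact force between tray and carton between 0.5 and 20 N and x of tray_lip in the frame of carton between -0.13 and 0.13 m and y of tray_lip in the frame of carton between -0.12 and 0.12 m and z of tray_lip in the frame of carton between 0.02 and 0.19 m and x of box1 in the frame of tray between -0.11 and 0.11 m and y of box1 in the frame of tray between -0.09 and 0.09 m and z of box1 in the frame of tray between -0.01 and 0.06 m and x of box2 in the frame of tray between -0.11 and 0.11 m and y of box2 in the frame of tray between -0.09 and 0.09 m and z of box2 in the frame of tray between -0.01 and 0.06 m and x of box3 in the frame of tray between -0.11 and 0.11 m and y of box3 in the frame of tray between -0.09 and 0.09 m and z of box3 in the frame of tray between -0.01 and 0.06 m and x of box4 in the frame of tray between -0.11 and 0.11 m and y of box4 in the frame of tray between -0.09 and 0.09 m and z of box4 in the frame of tray between -0.01 and 0.06 m), for 0.15 s.
3. all four boxes are in the plain carton while the tipped tray still rests on its rim (contact force between tray and carton above 0.3 N and angle between tray's own z axis and vertical above 0.3 rad and x of box1 in the frame of carton between -0.118 and 0.118 m and y of box1 in the frame of carton between -0.108 and 0.108 m and z of box1 in the frame of carton between 0 and 0.1 m and x of box2 in the frame of carton between -0.118 and 0.118 m and y of box2 in the frame of carton between -0.108 and 0.108 m and z of box2 in the frame of carton between 0 and 0.1 m and x of box3 in the frame of carton between -0.118 and 0.118 m and y of box3 in the frame of carton between -0.108 and 0.108 m and z of box3 in the frame of carton between 0 and 0.1 m and x of box4 in the frame of carton between -0.118 and 0.118 m and y of box4 in the frame of carton between -0.108 and 0.108 m and z of box4 in the frame of carton between 0 and 0.1 m), for 0.15 s.
At the end, for the whole second after the job is handed in: All four boxes lie inside the plain carton, at rest; the carton stands upright; the tray is released and lies flat on the mat, its centre within 40 mm of the mat's centre along each of the mat's sides, turned any way (x of box1 in the frame of carton between -0.118 and 0.118 m and y of box1 in the frame of carton between -0.108 and 0.108 m and z of box1 in the frame of carton between 0 and 0.1 m and x of box2 in the frame of carton between -0.118 and 0.118 m and y of box2 in the frame of carton between -0.108 and 0.108 m and z of box2 in the frame of carton between 0 and 0.1 m and x of box3 in the frame of carton between -0.118 and 0.118 m and y of box3 in the frame of carton between -0.108 and 0.108 m and z of box3 in the frame of carton between 0 and 0.1 m and x of box4 in the frame of carton between -0.118 and 0.118 m and y of box4 in the frame of carton between -0.108 and 0.108 m and z of box4 in the frame of carton between 0 and 0.1 m and x of tray in the frame of mat between -0.04 and 0.04 m and y of tray in the frame of mat between -0.04 and 0.04 m and z of tray in the frame of mat between -0.002 and 0.008 m and angle between each of tray, carton's own z axis and vertical below 0.05 rad and linear speed of each of tray, box1, box2, box3, box4 below 0.02 m/s); the robot touches nothing.
It fails at once if a box drops off the tray's lip from well above the carton's rim (lip over 175 mm above the table) ((x of box1 in the frame of tray above 0.115 m and height (world z) of box1 above 0.14 m and height (world z) of tray_lip above 0.175 m) or (x of box2 in the frame of tray above 0.115 m and height (world z) of box2 above 0.14 m and height (world z) of tray_lip above 0.175 m) or (x of box3 in the frame of tray above 0.115 m and height (world z) of box3 above 0.14 m and height (world z) of tray_lip above 0.175 m) or (x of box4 in the frame of tray above 0.115 m and height (world z) of box4 above 0.14 m and height (world z) of tray_lip above 0.175 m)).
It fails at once if the tray or the arm presses on the plain carton with more than 25 N (contact force between any of tray, the arm, the fingers and carton above 25 N).
It fails at once if the plain carton is shoved more than 40 mm (distance of carton from where it was at the start of the episode above 0.04 m).
It fails at once if the divided carton is moved more than 30 mm (distance of divided_carton from where it was at the start of the episode above 0.03 m).
It fails at once if a bystander is moved more than 30 mm (distance of any of tape, glue, stapler, ruler, folder, card_stack from where it was at the start of the episode above 0.03 m).
It also fails if it takes over 64 s, if anything falls off the work surface, if the arm or the gripper's body presses on something with over 40 N, if the wrist force passes 120 N, or if a joint passes its speed limit or range.

ROBOT

A 7-joint arm with a two-finger parallel gripper is mounted at the origin on the work surface. World frame = base frame: x ahead of the robot, y to its left, z up, the work surface at z = 0. Lengths are in m, angles in rad, forces in N, time in s.
With the tool pointing down it reaches from about 0.4 to 0.85 m from the base axis. Payload 6.9 kg.
Tool frame: the origin (TCP) lies midway between the tips of the shut fingers; the grasp point (between the pads) lies 19 mm behind it (ctrl.tcp_to_grasp is the distance from the TCP to the grasp point, in m); z points along the fingers, y is the direction in which the jaws open and shut (so a half turn about z gives the same grasp; the last joint's range is limited). The gripper opens to 85 mm and grips with 20 to 120 N. Pads are 22 mm wide; open, the fingers measure 114 mm over their backs; the gripper's body (76 mm by 85 mm) begins 54 mm behind the grasp point. The pads swing forward as they close: fully open they stand 13 mm farther back than shut.
Start: joints at [-1.063, 0.507, -0.238, 1.5, 0.126, 1.149, -0.155], TCP at [0.244, 0.575, 0.196] pointing down, gripper open.
Joint ranges: [-3.08, 3.08], [-0.24, 2.05], [-1.43, 1.35], [0, 2.5], [-1.52, 4.66], [0.17, 1.96], [-2.89, 2.89]. Speed limits (rad/s): [2.39, 2.39, 3.14, 3.14, 3.14, 3.14, 3.14].

INTERFACE

Orientations are given as a 3x3 rotation matrix whose columns are the frame's x, y, z axes.
In Python, from bench import ctrl gives the robot as it stands. The module is installed in compiled form; this text tells all that it offers.
- The arm moves only by the tool drive_tool, never from a script. Its argument "motion" is a list that holds one entry, the list of rows, each a list of 7 numbers: the shift along the tool's x, y, z each as a share of 500 mm, from -1 to 1, then the turn, a rotation vector about the tool's x, y, z each as a share of 180 degrees, from -1 to 1, then the finger opening in mm, from 0 to 85.4. In form: [[[dx, dy, dz, wx, wy, wz, gripper], ...]]. A call has exactly 5 rows; each row is the pose to reach, as a shift and turn from the pose commanded when the call began, along the tool's axes at that moment, turning the shorter way round; what a row does not reach only later rows make up. A row lasts 1/12 s, in which the tool goes at most 41.7 mm and 7.16 degrees, less where a joint would pass 70% of its speed; a pose out of reach is approached as far as the arm can. A call with a number of a shift or a turn outside -1 to 1 is refused whole. A call with a gripper value outside its range is refused whole. The fingers move at their own pace and stop on an object; "squeeze" is the grip in N (left out, the last holds). Time passes only in rows, so rows that repeat a pose let the fingers close, or fill a call up. It gives the time, the measured TCP pose, the force and the opening at its end, in the units of the state.
- ctrl.get_state(): the state, without advancing time (a new reading comes with each control period).
- ctrl.snapshot(name): name is "scene" or "side" or "wrist"; returns the picture (420x560x3 uint8, blue, green, red); there is no depth.
- ctrl.camera_info(name): a dict with "camera_matrix" (3x3 intrinsics, pixels), "rvec" (rotation vector, rad) and "tvec" (3), from world to camera coordinates, as OpenCV has them. Camera axes: x right, y down, z forward; pixel columns grow to the right and rows downward; lengths in m; the calibration is good to about 2 mm. A picture is of the moment at which its call begins: read the wrist's pose just before it. camera_info takes no time and is no camera call; for the wrist camera it gives the pose at the moment of the call.
- ctrl.job_done(): hands the job in, once; it reports no verdict.
Trained networks look in the newest picture that a camera, given by its name, has taken for a name from the list of things; names that differ only in an ending like _2 or _b are one class to them, and where a whole thing is asked for, a point or a joint stands for the part that bears it (a point fixed in the world has none). Each returns a list of dicts, best first, with "score" (0 to 1); they miss things now and then, are a little off and sometimes report something else, mostly with a low value. They report only what shows in the picture. A call takes as long as a camera call. They do not tell look-alikes from the thing itself.
- ctrl.recognise(camera, name): "xy" ([column, row] in pixels, amid what is visible of it).
- ctrl.outline_of(camera, name): "pixels" (420x560 bool, what is visible of it) and "xy" ([column, row] in pixels, amid what is visible of it).
- ctrl.place_of(camera, name): "xy" ([column, row] in pixels: a listed point, or the origin of a listed thing).
The state is a dict: "time": time; "q": joint angles; "joint_vel": joint speeds; "tau": joint torques, N m; "position": TCP position; "ee_rot": TCP orientation; "force": force on the tool from outside, world axes, zero at the start; "wrist_torque": the same for the moment, N m; "grip_width": finger opening in m.
Only numpy, scipy, OpenCV 4.12 (cv2) and the standard library are available. Lean on these libraries where they do the work, as an engineer would, in place of code of your own. Each camera call takes 0.05 s, during which the arm holds its last target. There are 200 camera calls.

## Working session

There is one attempt and no reset: what is moved stays moved. The work goes in short steps, Python scripts to look and compute and a tool call to move; the robot and the scene stay as the last step left them, time stands still between calls to the robot, and variables do not carry over. Pictures are saved under pics/ and viewed, about 8 in all and at most 12, crops included, and the job is handed in when it is done.

Besides the shell and the picture viewer there is one more tool, called after "Emit:" as a command line: name --argument value ..., lists and objects as JSON in quotes. drive_tool: Moves the arm, as the interface text tells. Shift numbers are shares of 500 mm and turn numbers shares of 180 degrees, none past 1 either way. Its arguments: {"type":"object","properties":{"motion":{"type":"array"},"squeeze":{"type":"number"}},"required":["motion"]}

```bash
mkdir -p pics; cat > h.py <<'E'
import numpy as np,cv2
from bench import ctrl
def cam(n):
    i=ctrl.camera_info(n);return np.array(i["camera_matrix"],float),np.array(i["rvec"],float).ravel(),np.array(i["tvec"],float).ravel()
def ray(n,xy,z):
    K,r,t=cam(n);R=cv2.Rodrigues(r)[0];c=-R.T@t;d=R.T@np.linalg.inv(K)@np.array([xy[0],xy[1],1.])
    return c+d*(z-c[2])/d[2]
def proj(n,P):
    K,r,t=cam(n);return cv2.projectPoints(np.array(P,float).reshape(-1,1,3),r,t,K,None)[0].reshape(-1,2)
E
python3 - <<'E'
from h import *
a=ctrl.snapshot("scene");b=ctrl.snapshot("side")
cv2.imwrite("pics/scene.png",a);cv2.imwrite("pics/side.png",b)
Z=dict(tray=.003,tray_handle=.103,tray_lip=.003,mat=0,carton=0,divided_carton=0,box1=.007,glue=0,tape=0,stapler=0,ruler=0,folder=0,card_stack=0)
for n,z in Z.items():
  for c in("scene","side"):
    for d in ctrl.place_of(c,n)[:5 if n=="box1" else 2]:
      if d["score"]>.2: print(n,c,round(d["score"],2),np.round(d["xy"]),ray(c,d["xy"],z).round(3))
s=ctrl.get_state();print(s["time"],s["position"],s["ee_rot"],s["grip_width"],ctrl.tcp_to_grasp)
E
```

```text
tray scene 0.7 [278. 222.] [0.474 0.021 0.003]
tray scene 0.5 [276. 199.] [0.369 0.038 0.003]
tray side 0.67 [258. 233.] [0.473 0.027 0.003]
tray side 0.44 [369. 295.] [ 0.541 -0.342  0.003]
tray_handle scene 0.9 [277. 199.] [0.474 0.019 0.103]
tray_handle side 0.83 [258. 210.] [0.482 0.03  0.103]
tray_lip scene 0.79 [289. 245.] [0.572 0.031 0.003]
tray_lip side 0.62 [277. 211.] [0.576 0.048 0.003]
carton scene 0.74 [390. 226.] [0.561 0.355 0.   ]
carton scene 0.68 [347. 299.] [0.784 0.138 0.   ]
carton side 0.63 [204. 163.] [0.558 0.374 0.   ]
divided_carton scene 0.83 [160. 260.] [ 0.544 -0.34   0.   ]
divided_carton side 0.89 [368. 297.] [ 0.536 -0.345  0.   ]
box1 scene 0.79 [270. 232.] [ 0.512 -0.013  0.007]
box1 scene 0.64 [294. 223.] [0.491 0.067 0.007]
box1 scene 0.56 [427. 276.] [0.767 0.376 0.007]
box1 scene 0.55 [216. 197.] [ 0.319 -0.153  0.007]
box1 scene 0.51 [284. 207.] [0.414 0.054 0.007]
box1 side 0.87 [258. 304.] [ 0.304 -0.15   0.007]
box1 side 0.76 [258. 250.] [ 0.429 -0.02   0.007]
box1 side 0.68 [277. 229.] [ 0.523 -0.005  0.007]
box1 side 0.65 [240. 237.] [0.42
[... 500 characters left out ...]
4 -0.044  0.   ]
ruler scene 0.73 [338. 170.] [0.267 0.286 0.   ]
ruler side 0.71 [147. 223.] [0.264 0.294 0.   ]
folder scene 0.59 [174. 196.] [ 0.278 -0.29  -0.   ]
folder scene 0.32 [347. 303.] [0.797 0.134 0.   ]
folder side 0.76 [288. 348.] [ 0.272 -0.291  0.   ]
folder side 0.5 [257. 210.] [0.539 0.097 0.   ]
card_stack scene 0.68 [173. 194.] [ 0.267 -0.294 -0.   ]
card_stack scene 0.58 [386. 292.] [0.786 0.247 0.   ]
card_stack side 0.69 [276. 150.] [0.779 0.246 0.   ]
1.4 [0.24441905 0.57520779 0.19624991] [[-9.20370075e-01  3.91048493e-01 -4.58433451e-05]
 [ 3.91048494e-01  9.20370074e-01 -3.85344976e-05]
 [ 2.71239858e-05 -5.33929695e-05 -9.99999998e-01]] 0.08525130208603109 0.0187
```

View pics/scene.png

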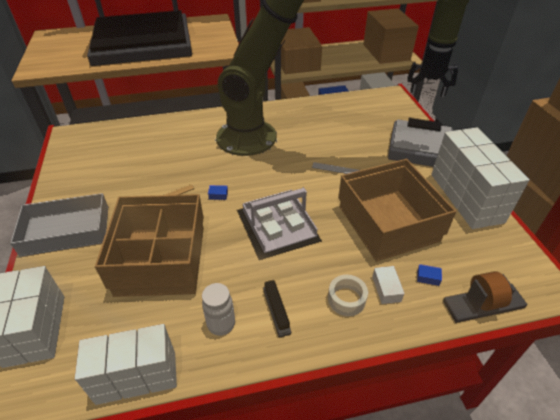

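View pics/side.png

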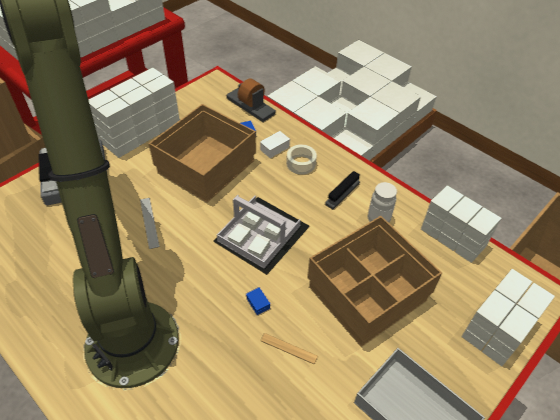

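The plain carton is at about (390,215) in the scene picture and the tray is on the mat at (278,222). Candidates:
- Cartons: plain at (390,215), divided at (155,245), grey bin at (62,222).
- Trays: bare aluminium with handle on the black mat at (278,222). The grey bin at (62,222) is not it.
- Boxes: four white ones on the tray. The blue ones at (218,192) and (429,275) and the stacks are decoys.

I'll now fit the poses from the outlines and check them in a close crop.

```bash
cat > fit.py <<'E'
from h import *
from scipy.optimize import minimize
def hull(c,P,S=2):
    m=np.zeros((420,560),np.uint8);p=cv2.convexHull(proj(c,P).astype(np.float32))
    cv2.fillConvexPoly(m,np.round(p*16).astype(np.int32),1,shift=4);return m>0
def pts(x,y,a,loc):
    c,s=np.cos(a),np.sin(a);l=np.array(loc,float)
    return np.c_[x+c*l[:,0]-s*l[:,1],y+s*l[:,0]+c*l[:,1],l[:,2]]
def boxl(a,b,z0,z1): return [(i*a/2,j*b/2,z) for i in(-1,1) for j in(-1,1) for z in(z0,z1)]
def fit(masks,loc,p0,steps):
    mh={}
    for c,m in masks.items():
        n,l,st,_=cv2.connectedComponentsWithStats(m.astype(np.uint8));m=l==1+np.argmax(st[1:,4])
        q=cv2.convexHull(np.argwhere(m)[:,::-1].astype(np.int32));h=np.zeros((420,560),np.uint8);cv2.fillConvexPoly(h,q,1);mh[c]=h>0
    def f(p):
        e=0
        for c,m in mh.items():
            h=hull(c,pts(*p[:3],loc(p)));e+=1-(h&m).sum()/(h|m).sum()
        return e
    p0=np.array(p0,float);sim=np.vstack([p0]+[p0+np.eye(len(p0))[i]*steps[i] for i in range(len(p0))])
    r=minimize(f,p0,method="Nelder-Mead",options=dict(initial_simplex=sim,xatol=1e-4,fatol=1e-5,maxiter=400));r=minimize(f,r.x,method="Nelder-Mead",options=dict(initial_simplex=sim-p0+r.x,xatol=1e-4,fatol=1e-5,maxiter=400))
    return r.x,r.fun
trayl=boxl(190,170,0,32)+boxl(24,170,32,88)+boxl(16,170,88,112)
trayl=[(a/1e3,b/1e3,z/1e3+.003) for a,b,z in trayl]
E
python3 - <<'E'
from fit import *
def ms(n,near):
    o={}
    for c in("scene","side"):
        L=[d for d in ctrl.outline_of(c,n) if np.linalg.norm(np.array(d["xy"])-proj(c,[near])[0])<40]
        if L:o[c]=L[0]["pixels"];print(n,c,L[0]["score"],L[0]["xy"],o[c].sum())
    return o
C,e=fit(ms("carton",(.56,.365,.06)),lambda p:boxl(.25,.23,0,p[3]),[.56,.365,.1,.125],[.02,.02,.2,.015]);print("carton",C.round(4),e)
T,e=fit(ms("tray",(.473,.024,.03)),lambda p:trayl,[.473,.024,.15],[.02,.02,.1]);print("tray",T.round(4),e)
M,e=fit(ms("mat",(.473,.024,.0)),lambda p:boxl(.22,.2,0,.003),[.473,.024,.15],[.02,.02,.1]);print("mat",M.round(4),e)
for c in("scene","side"):
    im=cv2.imread(f"pics/{c}.png")
    def ln(P,col):
        q=np.round(proj(c,P)*16).astype(int); cv2.polylines(im,[q.reshape(-1,1,2)],True,col,1,cv2.LINE_AA,4)
    sq=lambda a,b,z:[(a/2,b/2,z),(-a/2,b/2,z),(-a/2,-b/2,z),(a/2,-b/2,z)]
    ln(pts(*C[:3],sq(.25,.23,C[3])),(0,255,0));ln(pts(*C[:3],sq(.25,.23,0)),(0,255,0))
    ln(pts(*T,sq(.19,.17,.035)),(0,0,255));ln(pts(*T,sq(.016,.17,.115)),(0,0,255));ln(pts(*M,sq(.22,.2,.003)),(255,255,0))
    x0,y0=(220,150) if c=="scene" else (135,90)
    cv2.imwrite(f"pics/o_{c}.png",cv2.resize(im[y0:y0+120 if c=="scene" else y0+190,x0:x0+240],None,fx=3,fy=3,interpolation=cv2.INTER_CUBIC))
a=cv2.imread("pics/o_scene.png");b=cv2.imread("pics/o_side.png")
cv2.imwrite("pics/o.png",cv2.resize(np.vstack([a,b]),None,fx=.64,fy=.64,interpolation=cv2.INTER_AREA))
E
```

```text
carton scene 0.67 [391.1, 209.9] 8011
carton side 0.86 [200.6, 151.7] 6578
carton [0.5482 0.3566 0.1384 0.1303] 0.08281875773591318
tray scene 0.74 [281.7, 220.4] 2208
tray side 0.82 [256.8, 229.5] 2213
tray [0.4743 0.0227 0.1748] 0.051656534715147084
mat scene 0.83 [257.7, 244.1] 748
mat side 0.93 [282.6, 247.3] 792
mat [0.4828 0.0153 0.1525] 0.9972728725462161
```

View pics/o.png

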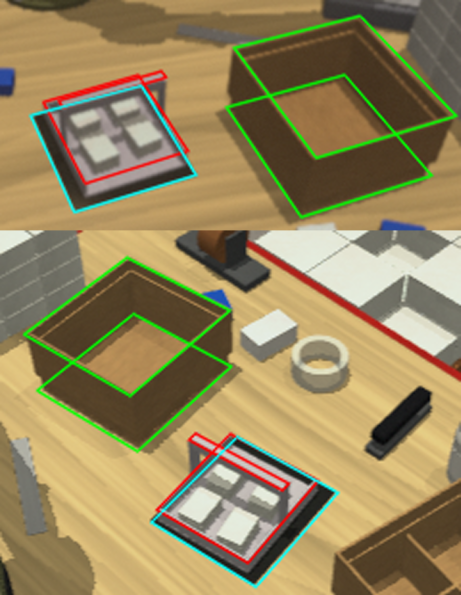

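```bash
cat > plan.py <<'E'
from h import *
from scipy.spatial.transform import Rotation as Ro
def down(yaw,tip=0):  # tool y along tray x at yaw; tip about tool x
    c,s=np.cos(yaw),np.sin(yaw);y=np.array([c,s,0]);z=np.array([0,0,-1.]);R=np.c_[np.cross(y,z),y,z]
    return R@Ro.from_rotvec([tip,0,0]).as_matrix()
def rel(R0,p0,R1,p1):
    return np.r_[R0.T@(np.array(p1)-p0)/.5, Ro.from_matrix(R0.T@R1).as_rotvec()/np.pi]
def now():
    s=ctrl.get_state();return np.array(s["ee_rot"]),np.array(s["position"]),s
E
python3 - <<'E'
from plan import *
R,p,s=now();print(rel(R,p,down(.155),[.474,.023,.26]).round(3),s["q"],s["force"])
E
```

```text
[-0.854 -0.837 -0.127 -0.     0.     0.323] [-1.06352283  0.50749435 -0.23761235  1.5002047   0.12570829  1.14892823
 -0.15478895] [ 0.28290926  0.26711366 -0.36402901]
```

Emit:
drive_tool --motion '[[[-0.05,-0.05,-0.06,0,0,0.03,85],[-0.12,-0.12,-0.12,0,0,0.06,85],[-0.17,-0.17,-0.127,0,0,0.09,85],[-0.22,-0.22,-0.127,0,0,0.12,85],[-0.27,-0.265,-0.127,0,0,0.15,85]]]'

```text
time: 2.12
position: [0.3174, 0.3991, 0.2611]
ee_rot: [[-0.639, 0.769, 0.001], [0.769, 0.639, 0.002], [0.001, 0.002, -1.0]]
force: [1.3, 1.0, -0.4]
grip_width: 0.0847
```

```bash
python3 - <<'E'
from plan import *
R,p,s=now();print(rel(R,p,down(.155),[.474,.023,.26]).round(3),s["q"],p)
E
```

```text
[-0.779 -0.24   0.001  0.001 -0.     0.171] [-0.87032673  0.27238811 -0.10255699  1.68846269  0.02980317  1.17969224
 -0.28695818] [0.31742728 0.39914108 0.26113344]
```

Emit:
drive_tool --motion '[[[-0.08,-0.024,0,0,0,0.03,85],[-0.16,-0.05,0,0,0,0.06,85],[-0.24,-0.075,0,0,0,0.09,85],[-0.32,-0.1,0,0,0,0.12,85],[-0.4,-0.124,0,0,0,0.15,85]]]'

```text
time: 2.53
position: [0.3977, 0.2064, 0.2602]
ee_rot: [[-0.22, 0.975, 0.001], [0.975, 0.22, 0.001], [0.0, 0.001, -1.0]]
force: [1.3, 0.3, -0.1]
grip_width: 0.085
```

```bash
python3 - <<'E'
from plan import *
R,p,s=now();print(rel(R,p,down(.155),[.474,.023,.26]).round(3),s["q"],p)
E
```

```text
[-0.391  0.068  0.     0.    -0.     0.021] [-0.60806982  0.17381948  0.09066939  1.82721369 -0.0174438   1.14036396
 -0.28941372] [0.39772637 0.20642285 0.26017967]
```

Emit:
drive_tool --motion '[[[-0.08,0.014,0,0,0,0.004,85],[-0.16,0.028,0,0,0,0.008,85],[-0.24,0.042,0,0,0,0.013,85],[-0.32,0.055,0,0,0,0.017,85],[-0.391,0.068,0,0,0,0.021,85]]]'

```text
time: 2.95
position: [0.4749, 0.0228, 0.2602]
ee_rot: [[-0.158, 0.987, 0.001], [0.987, 0.158, -0.0], [-0.0, 0.001, -1.0]]
force: [1.0, -0.1, 0.7]
grip_width: 0.0848
```

```bash
python3 - <<'E'
from fit import *
from plan import *
R,p,s=now();print(p,s["q"])
im=ctrl.snapshot("wrist")
for n,z in(("tray_handle",.103),("tray_lip",.003),("tray",.003),("mat",0)):
  for d in ctrl.place_of("wrist",n)[:1]: print(n,d["score"],d["xy"],ray("wrist",d["xy"],z).round(4))
o=ctrl.outline_of("wrist","mat");print(o[0]["score"],o[0]["pixels"].sum())
im[o[0]["pixels"]]=im[o[0]["pixels"]]//2+np.array([100,60,0],np.uint8)
T=[.474,.023,.155]
for loc,col in(((.19,.17,.035),(0,0,255)),((.016,.17,.115),(0,255,255)),((.19,.17,.003),(255,0,255))):
    a,b,z=loc;q=proj("wrist",pts(*T,[(a/2,b/2,z),(-a/2,b/2,z),(-a/2,-b/2,z),(a/2,-b/2,z)]))
    cv2.polylines(im,[np.round(q).astype(int).reshape(-1,1,2)],True,col,1)
cv2.imwrite("pics/w1.png",im)
E
```

```text
[0.47494801 0.02277769 0.26020629] [-0.28702074  0.22300934  0.238526    1.76978952 -0.05682763  1.15450906
  0.12773929]
tray_handle 0.76 [284.8, 187.0] [0.4806 0.0163 0.103 ]
tray_lip 0.85 [360.9, 165.7] [0.5715 0.04   0.003 ]
tray 0.92 [281.5, 168.7] [0.4752 0.0241 0.003 ]Traceback (most recent call last):
  File "<stdin>", line 7, in <module>
IndexError: list index out of range
```

```bash
python3 - <<'E'
from fit import *
im=ctrl.snapshot("wrist")
T=[.4748,.023,.165]
for loc,col in(((.19,.17,.035),(0,0,255)),((.016,.17,.115),(0,255,255)),((.19,.17,.003),(255,0,255))):
    a,b,z=loc;q=proj("wrist",pts(*T,[(a/2,b/2,z),(-a/2,b/2,z),(-a/2,-b/2,z),(a/2,-b/2,z)]))
    cv2.polylines(im,[np.round(q).astype(int).reshape(-1,1,2)],True,col,1)
cv2.imwrite("pics/w1.png",im)
E
```

```text
(no output)
```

View pics/w1.png

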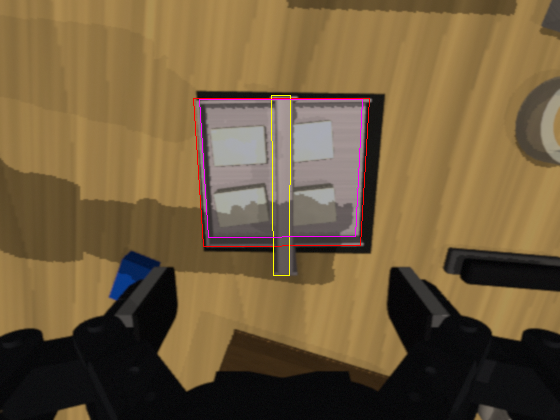

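The wrist view shows the handle bar under the yellow outline (column 283, rows 97–275), the four white boxes on the tray, and the mat corners at about (200,92), (384,95), (370,252), (204,250). The choice is confirmed, so I'll descend and grip.

Emit:
drive_tool --motion '[[[0,0,0.07,0,0,0,85],[0,0,0.15,0,0,0,85],[0,0,0.23,0,0,-0.001,85],[0,0,0.3,0,0,-0.002,85],[0,0,0.352,0,0,-0.002,85]]]'

```text
time: 3.72
position: [0.4729, 0.0272, 0.0814]
ee_rot: [[-0.169, 0.986, -0.002], [0.986, 0.169, 0.0], [0.001, -0.002, -1.0]]
force: [0.8, 0.0, 0.3]
grip_width: 0.0852
```

Emit:
drive_tool --motion '[[[0,0,0,0,0,0,50],[0,0,0,0,0,0,30],[0,0,0,0,0,0,20],[0,0,0,0,0,0,10],[0,0,0,0,0,0,5]]]' --squeeze 80

```text
time: 4.13
position: [0.4757, 0.0258, 0.0855]
ee_rot: [[-0.166, 0.986, 0.003], [0.986, 0.166, 0.001], [-0.0, 0.003, -1.0]]
force: [-0.1, -0.1, -0.4]
grip_width: 0.0247
```

Emit:
drive_tool --motion '[[[0,0,0,0,0,0,5],[0,0,0,0,0,0,5],[0,0,0,0,0,0,5],[0,0,0,0,0,0,5],[0,0,0,0,0,0,5]]]'

```text
time: 4.55
position: [0.4745, 0.0254, 0.0839]
ee_rot: [[-0.166, 0.986, 0.0], [0.986, 0.166, 0.0], [-0.0, 0.0, -1.0]]
force: [-0.3, -0.8, -0.2]
grip_width: 0.005
```

```bash
python3 - <<'E'
from fit import *
from plan import *
R,p,s=now();print(p,s["q"],s["force"],s["wrist_torque"],s["grip_width"],np.arctan2(R[1,1],R[0,1]))
# mat from wrist picture corners, pose then
s_,a=.1587,0
K,_,_=cam("wrist")
E
```

```text
[0.47451744 0.02544877 0.08389579] [-0.24689517  0.42112606  0.19878365  2.04241917 -0.12729242  0.68922727
  0.20009533] [-0.33612029 -0.76873441 -0.21209614] [ 0.0433237  -0.01652905  0.01989778] 0.0049785590397515315 0.16674002978140362
```

```bash
python3 - <<'E'
from fit import *
im=ctrl.snapshot("wrist");b=ctrl.snapshot("side")
b=cv2.resize(b[150:290,180:340],None,fx=3,fy=3,interpolation=cv2.INTER_CUBIC)
cv2.imwrite("pics/w2.png",np.hstack([cv2.resize(im,(400,300)),cv2.resize(b,(342,300))]))
print(ctrl.get_state()["grip_width"])
for n in ("tray_handle",):
  for c in("scene","side","wrist"):
    ctrl.snapshot(c)
    for d in ctrl.place_of(c,n)[:1]: print(c,n,d["score"],d["xy"],ray(c,d["xy"],.103).round(4))
E
```

```text
0.005389507403504139
scene tray_handle 0.91 [276.4, 198.2] [0.4703 0.0172 0.103 ]
side tray_handle 0.89 [254.7, 210.6] [0.4716 0.0356 0.103 ]
wrist tray_handle 0.77 [286.0, 265.7] [0.4782 0.0217 0.103 ]
```

View pics/w2.png

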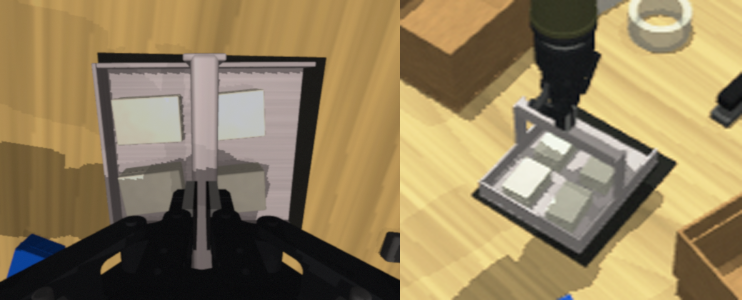

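The fingers straddle the bar (wrist view column 205, row 200), even though the reported opening is small. I'll test with a slow lift.

Emit:
drive_tool --motion '[[[0,0,-0.004,0,0,0,0],[0,0,-0.01,0,0,0,0],[0,0,-0.02,0,0,0,0],[0,0,-0.03,0,0,0,0],[0,0,-0.04,0,0,0,0]]]'

```text
time: 5.37
position: [0.4746, 0.0254, 0.1045]
ee_rot: [[-0.166, 0.986, 0.0], [0.986, 0.166, 0.0], [-0.0, 0.0, -1.0]]
force: [-0.1, 0.4, 0.8]
grip_width: -0.0
```

```bash
python3 - <<'E'
from fit import *
im=ctrl.snapshot("side");s=ctrl.get_state();print(s["grip_width"],s["force"],s["wrist_torque"],s["position"])
cv2.imwrite("pics/w3.png",cv2.resize(im[140:290,170:350],None,fx=3,fy=3,interpolation=cv2.INTER_CUBIC))
E
```

```text
0.00043133319977658855 [-0.8248625  -0.77345371  0.11924515] [ 0.01090432 -0.02384632  0.03859449] [0.47511819 0.02545208 0.10532466]
```

View pics/w3.png

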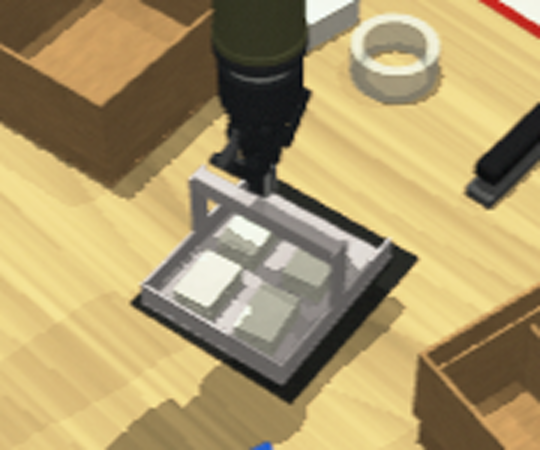

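The grip missed: the fingers shut with no bar between them, and the tray is still flat with its four boxes. I'll check the geometry by projecting the TCP and the bar in the three views.

```bash
python3 - <<'E'
from fit import *
ims=[]
p=ctrl.get_state()["position"];T=[.4748,.023,.165]
for c in("scene","side","wrist"):
    im=ctrl.snapshot(c)
    x0,y0,w=dict(scene=(225,150,110),side=(190,150,130),wrist=(120,60,360))[c]
    f=390/w
    big=cv2.resize(im[y0:y0+w,x0:x0+w],(390,390),interpolation=cv2.INTER_CUBIC)
    def P(X): return np.round((proj(c,X)-[x0,y0]+.5)*f).astype(int)
    cv2.circle(big,tuple(map(int,P([p])[0])),4,(0,255,0),1)
    for z in(.091,.115):
        a,b=.016,.17;cv2.polylines(big,[P(pts(*T,[(a/2,b/2,z),(-a/2,b/2,z),(-a/2,-b/2,z),(a/2,-b/2,z)])).reshape(-1,1,2)],True,(0,0,255),1)
    ims.append(big)
cv2.imwrite("pics/c.png",cv2.resize(np.hstack(ims[:2]),(780,390)));cv2.imwrite("pics/cw.png",ims[2])
E
```

```text
(no output)
```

View pics/c.png

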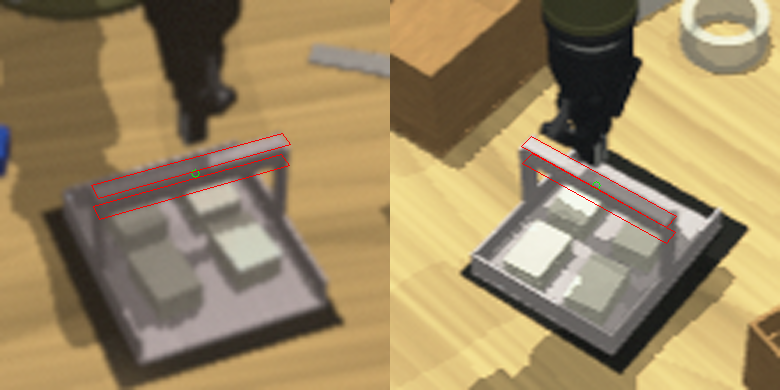

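The TCP projection (green) lands about 30 mm below where the fingertips really appear (scene crop (190,140), side crop (597,162)). The fingers therefore closed above the bar. I'll triangulate the real tip.

```bash
python3 - <<'E'
from fit import *
p=ctrl.get_state()["position"]
px={"scene":(278.6,189.8),"side":(259,204.3)}
Ps=[]
for c in px:
    K,r,t=cam(c);Ps.append(K@np.c_[cv2.Rodrigues(r)[0],t])
X=cv2.triangulatePoints(Ps[0],Ps[1],np.array(px["scene"],float).reshape(2,1),np.array(px["side"],float).reshape(2,1));X=(X[:3]/X[3]).ravel();print(X,p,X-p)
for c in px:print(c,proj(c,[X])[0],proj(c,[p])[0])
print(ctrl.get_state()["q"])
E
```

```text
[0.47541201 0.02206968 0.13899658] [0.47460057 0.02552165 0.10406682] [ 0.00081144 -0.00345196  0.03492976]
scene [278.33262528 189.9924116 ] [279.48899397 198.47102027]
side [258.83321663 204.15993792] [257.91396534 211.69003898]
[-0.25481409  0.39159208  0.20720749  2.01785225 -0.1165008   0.7424908
  0.18999178]
```

View pics/cw.png

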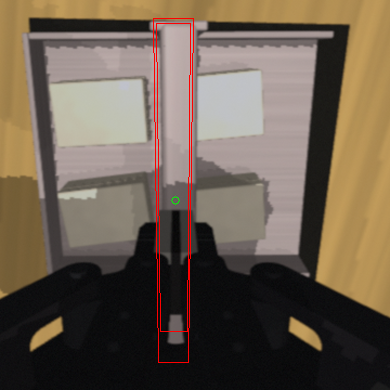

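The real tips sit about 35 mm above the reported TCP along the tool axis. I'll open, go down to a reported z of about 0.050 (safe under either reading) and grip.

Emit:
drive_tool --motion '[[[0,0,0,0,0,0,85],[0,0,0,0,0,0,85],[0,0,0,0,0,0,85],[0,0,0,0,0,0,85],[0,0,0,0,0,0,85]]]'

```text
time: 5.98
position: [0.4744, 0.0255, 0.1037]
ee_rot: [[-0.166, 0.986, -0.0], [0.986, 0.166, -0.0], [-0.0, -0.0, -1.0]]
force: [-0.6, 0.0, 0.3]
grip_width: 0.0604
```

Emit:
drive_tool --motion '[[[0,0,0.02,0,0,0,85],[0,0,0.045,0,0,0,85],[0,0,0.07,0,0,0,85],[0,0,0.09,0,0,0,85],[0,0,0.107,0,0,0,85]]]'

```text
time: 6.4
position: [0.4742, 0.0255, 0.0495]
ee_rot: [[-0.166, 0.986, -0.001], [0.986, 0.166, -0.0], [-0.0, -0.001, -1.0]]
force: [-0.2, 0.4, 0.1]
grip_width: 0.0852
```

Emit:
drive_tool --motion '[[[0,0,0,0,0,0,50],[0,0,0,0,0,0,30],[0,0,0,0,0,0,20],[0,0,0,0,0,0,10],[0,0,0,0,0,0,5]]]' --squeeze 80

```text
time: 6.82
position: [0.4749, 0.0255, 0.0508]
ee_rot: [[-0.166, 0.986, 0.001], [0.986, 0.166, 0.0], [-0.0, 0.001, -1.0]]
force: [-0.9, 0.3, -0.4]
grip_width: 0.0249
```

Emit:
drive_tool --motion '[[[0,0,0,0,0,0,5],[0,0,0,0,0,0,0],[0,0,0,0,0,0,0],[0,0,0,0,0,0,0],[0,0,0,0,0,0,0]]]'

```text
time: 7.23
position: [0.4755, 0.0256, 0.0511]
ee_rot: [[-0.166, 0.986, 0.002], [0.986, 0.166, 0.0], [-0.0, 0.002, -1.0]]
force: [-0.8, 0.1, 5.0]
grip_width: 0.0152
```

Gripped on the bar (15 mm). Lift.

Emit:
drive_tool --motion '[[[0,0,-0.01,0,0,0,0],[0,0,-0.03,0,0,0,0],[0,0,-0.06,0,0,0,0],[0,0,-0.09,0,0,0,0],[0,0,-0.12,0,0,0,0]]]'

```text
time: 7.65
position: [0.4733, 0.0254, 0.1105]
ee_rot: [[-0.166, 0.986, -0.002], [0.986, 0.166, -0.0], [0.0, -0.002, -1.0]]
force: [0.7, 0.3, -5.2]
grip_width: 0.0147
```

Emit:
drive_tool --motion '[[[0,0,-0.03,0,0,0,0],[0,0,-0.07,0,0,0,0],[0,0,-0.12,0,0,0,0],[0,0,-0.17,0,0,0,0],[0,0,-0.2,0,0,0,0]]]'

```text
time: 8.07
position: [0.4742, 0.0253, 0.2123]
ee_rot: [[-0.166, 0.986, 0.001], [0.986, 0.166, 0.0], [-0.0, 0.001, -1.0]]
force: [1.4, 0.1, -6.7]
grip_width: 0.0148
```

```bash
python3 - <<'E'
from fit import *
from plan import *
R,p,s=now();print(p,s["force"],s["wrist_torque"],s["grip_width"],np.arctan2(R[1,1],R[0,1]))
ims=[]
for c in("scene","side"):
    im=ctrl.snapshot(c);cv2.imwrite(f"pics/l_{c}.png",im)
    for n in("tray_handle","tray_lip"):
        for d in ctrl.place_of(c,n)[:1]:print(c,n,d["score"],ray(c,d["xy"],p[2]-.048+(.1 if n[-1]=="e" else 0)).round(3))
    # mat
    for d in ctrl.outline_of(c,"mat")[:1]: print("mat",d["score"],d["pixels"].sum(),d["xy"])
    x0,y0=(220,130) if c=="scene" else (140,70)
    ims.append(cv2.resize(im[y0:y0+150,x0:x0+200],(400,300),interpolation=cv2.INTER_CUBIC))
cv2.imwrite("pics/l.png",np.hstack(ims))
E
```

```text
[0.47417245 0.02526636 0.21231637] [ 1.42656671  0.05549805 -6.67352167] [ 0.0029932  -0.15962501 -0.01416622] 0.014842415848744007 0.1664451389296445
scene tray_handle 0.78 [0.471 0.016 0.264]
scene tray_lip 0.71 [0.571 0.032 0.164]
mat 0.74 2961 [278.0, 228.9]
side tray_handle 0.56 [0.477 0.04  0.264]
side tray_lip 0.9 [0.571 0.043 0.164]
mat 0.55 2826 [261.6, 240.4]
```

View pics/l.png

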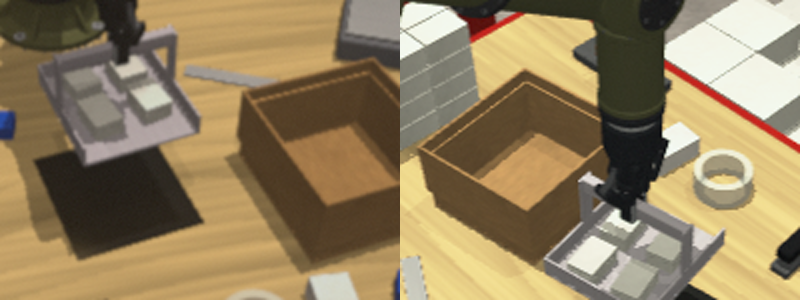

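The tray hangs level with all four boxes on it. I'll plan the carry to above the carton's near (−y) rim, turned so the lip faces the carton.

```bash
cat >> plan.py <<'E'
C=np.array([.55,.36]);cy=.138;d=np.array([-np.sin(cy),np.cos(cy)]);ty=np.pi/2+cy
def tcp(lip,zl,tip=0): # lip local y, lip height, tip angle -> TCP pose (TCP 48 above underside, over tray centre)
    f=-.095*np.cos(tip)+.048*np.sin(tip);u=.095*np.sin(tip)+.048*np.cos(tip)
    q=C+d*(lip+f);return down(ty,tip),np.array([q[0],q[1],zl+u])
E
python3 - <<'E'
from plan import *
R0,p0,s=now();R1,p1=tcp(-.092,.168)
yaw0=np.arctan2(R0[1,1],R0[0,1])
R=down(yaw0);p=p0;print(p1)
for k in range(4):
    out=[]
    for i in range(1,6):
        t=(5*k+i)/20;e=t*t*(3-2*t)
        Rt=down(yaw0+e*(ty-yaw0));pt=p0+e*(p1-p0);out.append(rel(R,p,Rt,pt).round(3).tolist()+[0])
    R,p=Rt,pt;print(out)
E
```

```text
[0.57572417 0.17477779 0.216     ]
[[0.002, 0.002, -0.0, 0.0, 0.0, -0.004, 0], [0.007, 0.007, -0.0, 0.0, 0.0, -0.014, 0], [0.016, 0.015, -0.001, 0.0, 0.0, -0.03, 0], [0.027, 0.026, -0.001, 0.0, 0.0, -0.051, 0], [0.041, 0.039, -0.002, 0.0, 0.0, -0.077, 0]]
[[0.012, 0.018, -0.001, 0.0, 0.0, -0.029, 0], [0.024, 0.038, -0.002, 0.0, 0.0, -0.062, 0], [0.038, 0.06, -0.003, 0.0, 0.0, -0.096, 0], [0.052, 0.082, -0.004, 0.0, 0.0, -0.132, 0], [0.066, 0.105, -0.005, 0.0, 0.0, -0.169, 0]]
[[0.001, 0.027, -0.001, 0.0, 0.0, -0.037, 0], [0.002, 0.054, -0.002, 0.0, 0.0, -0.073, 0], [0.003, 0.079, -0.003, 0.0, 0.0, -0.107, 0], [0.003, 0.103, -0.004, 0.0, 0.0, -0.139, 0], [0.004, 0.124, -0.005, 0.0, 0.0, -0.169, 0]]
[[-0.009, 0.017, -0.001, 0.0, 0.0, -0.026, 0], [-0.016, 0.03, -0.001, 0.0, 0.0, -0.047, 0], [-0.022, 0.041, -0.002, 0.0, 0.0, -0.063, 0], [-0.026, 0.047, -0.002, 0.0, 0.0, -0.073, 0], [-0.027, 0.05, -0.002, 0.0, 0.0, -0.077, 0]]
```

Emit:
drive_tool --motion '[[[0.002,0.002,0,0,0,-0.004,0],[0.007,0.007,0,0,0,-0.014,0],[0.016,0.015,-0.001,0,0,-0.03,0],[0.027,0.026,-0.001,0,0,-0.051,0],[0.041,0.039,-0.002,0,0,-0.077,0]]]'

```text
time: 8.88
position: [0.4903, 0.0491, 0.211]
ee_rot: [[-0.401, 0.916, -0.001], [0.916, 0.401, -0.0], [0.0, -0.001, -1.0]]
force: [-0.3, -0.0, -6.5]
grip_width: 0.0147
```

Emit:
drive_tool --motion '[[[0.012,0.018,-0.001,0,0,-0.029,0],[0.024,0.038,-0.002,0,0,-0.062,0],[0.038,0.06,-0.003,0,0,-0.096,0],[0.052,0.082,-0.004,0,0,-0.132,0],[0.066,0.105,-0.005,0,0,-0.169,0]]]'

```text
time: 9.3
position: [0.5256, 0.1009, 0.2134]
ee_rot: [[-0.812, 0.584, -0.001], [0.584, 0.812, 0.0], [0.001, -0.0, -1.0]]
force: [-0.3, 0.3, -5.4]
grip_width: 0.0147
```

Emit:
drive_tool --motion '[[[0.001,0.027,-0.001,0,0,-0.037,0],[0.002,0.054,-0.002,0,0,-0.073,0],[0.003,0.079,-0.003,0,0,-0.107,0],[0.003,0.103,-0.004,0,0,-0.139,0],[0.004,0.124,-0.005,0,0,-0.169,0]]]'

```text
time: 9.72
position: [0.5607, 0.1524, 0.2157]
ee_rot: [[-0.996, 0.093, -0.001], [0.093, 0.996, 0.0], [0.001, 0.0, -1.0]]
force: [-0.2, -0.1, -5.7]
grip_width: 0.015
```

Emit:
drive_tool --motion '[[[-0.009,0.017,-0.001,0,0,-0.026,0],[-0.016,0.03,-0.001,0,0,-0.047,0],[-0.022,0.041,-0.002,0,0,-0.063,0],[-0.026,0.047,-0.002,0,0,-0.073,0],[-0.027,0.05,-0.002,0,0,-0.077,0]]]'

```text
time: 10.13
position: [0.5765, 0.1754, 0.2166]
ee_rot: [[-0.99, -0.144, -0.001], [-0.144, 0.99, 0.0], [0.001, 0.0, -1.0]]
force: [0.8, 0.3, -6.0]
grip_width: 0.0147
```

```bash
python3 - <<'E'
from fit import *
from plan import *
R,p,s=now();print(p,s["q"],s["force"],s["wrist_torque"],s["grip_width"],np.arctan2(R[1,1],R[0,1]))
ims=[];o={}
L=np.append(C-.092*d,.168);H=L-np.append(.095*d,-.1)
for c in("scene","side"):
    im=ctrl.snapshot(c);cv2.imwrite(f"pics/m_{c}.png",im)
    o[c]=ctrl.outline_of(c,"mat")[0]["pixels"]
    for n,q in(("tray_lip",L),("tray_handle",H)):
        for e in ctrl.place_of(c,n)[:1]:print(c,n,e["score"],ray(c,e["xy"],q[2]).round(3),q.round(3))
    for z,col in((.13,(0,255,0)),(0,(0,255,0))):
        cv2.polylines(im,[np.round(proj(c,pts(*C,cy,[(.125,.115,z),(-.125,.115,z),(-.125,-.115,z),(.125,-.115,z)]))*16).astype(int).reshape(-1,1,2)],True,col,1,cv2.LINE_AA,4)
    x0,y0=(250,120) if c=="scene" else (130,70)
    ims.append(cv2.resize(im[y0:y0+150,x0:x0+200],(400,300),interpolation=cv2.INTER_CUBIC))
cv2.imwrite("pics/m.png",np.hstack(ims))
for k in({"scene":o["scene"]},{"side":o["side"]},o): print("mat",fit(k,lambda p:boxl(.22,.2,0,.003),[.478,.02,.16],[.02,.02,.1]))
E
```

```text
[0.57645919 0.17541126 0.2166137 ] [-0.23919821  0.45388983 -0.15232961  1.52969805  0.07198374  1.16427874
  1.31034014] [ 0.80107974  0.26568858 -6.00669256] [0.01692916 0.01670235 0.01050381] 0.014676048564088913 1.715202499113173
scene tray_lip 0.71 [0.563 0.27  0.168] [0.563 0.269 0.168]
scene tray_handle 0.9 [0.584 0.174 0.268] [0.576 0.175 0.268]
side tray_lip 0.84 [0.573 0.279 0.168] [0.563 0.269 0.168]
side tray_handle 0.75 [0.5   0.192 0.268] [0.576 0.175 0.268]
mat (array([0.4809161 , 0.01593189, 0.13440487]), np.float64(0.02120441051738764))
mat (array([0.4826016 , 0.0215245 , 0.14022169]), np.float64(0.009910802775024763))
mat (array([0.48180216, 0.02034564, 0.14096447]), np.float64(0.06075017710970454))
```

View pics/m.png

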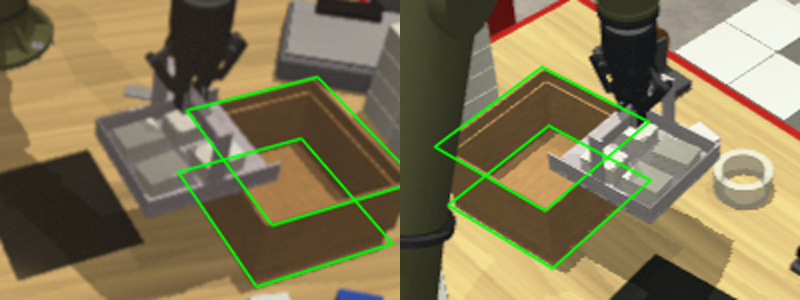

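Lip is over the carton, boxes on the tray, and the carton fit matches. Now I'll lower gently.

Emit:
drive_tool --motion '[[[0,0,0.006,0,0,0,0],[0,0,0.016,0,0,0,0],[0,0,0.028,0,0,0,0],[0,0,0.036,0,0,0,0],[0,0,0.04,0,0,0,0]]]'

```text
time: 10.95
position: [0.5757, 0.1746, 0.1961]
ee_rot: [[-0.99, -0.141, -0.002], [-0.141, 0.99, -0.001], [0.002, -0.0, -1.0]]
force: [0.1, -1.0, -6.7]
grip_width: 0.0148
```

Emit:
drive_tool --motion '[[[0,0,0.003,0,0,0,0],[0,0,0.006,0,0,0,0],[0,0,0.009,0,0,0,0],[0,0,0.012,0,0,0,0],[0,0,0.014,0,0,0,0]]]'

```text
time: 11.37
position: [0.5763, 0.1749, 0.1902]
ee_rot: [[-0.99, -0.141, 0.0], [-0.141, 0.99, 0.0], [-0.0, -0.0, -1.0]]
force: [-0.2, 0.6, -5.4]
grip_width: 0.0145
```

```bash
cat > st.py <<'E'
from plan import *
R,p,s=now();print(p.round(4),"underside",round(p[2]-.048,4),np.round(s["force"],2),"Ttool",(R.T@s["wrist_torque"]).round(3),s["grip_width"].__round__(4),s["time"])
E
python3 st.py
```

```text
[0.5763 0.1749 0.1902] underside 0.1422 [-0.22  0.58 -5.39] Ttool [-0.031 -0.01   0.02 ] 0.0145 11.3667
```

Emit:
drive_tool --motion '[[[0,0,0.002,0,0,0,0],[0,0,0.004,0,0,0,0],[0,0,0.006,0,0,0,0],[0,0,0.008,0,0,0,0],[0,0,0.01,0,0,0,0]]]'

```text
time: 11.78
position: [0.5762, 0.1748, 0.1852]
ee_rot: [[-0.99, -0.141, -0.0], [-0.141, 0.99, -0.0], [0.0, -0.0, -1.0]]
force: [-0.5, 1.0, -5.6]
grip_width: 0.0149
```

```bash
python3 st.py
```

```text
[0.5762 0.1748 0.1852] underside 0.1372 [-0.49  1.   -5.55] Ttool [-0.064  0.072 -0.026] 0.0149 11.7833
```

Emit:
drive_tool --motion '[[[0,0,0.002,0,0,0,0],[0,0,0.004,0,0,0,0],[0,0,0.006,0,0,0,0],[0,0,0.007,0,0,0,0],[0,0,0.008,0,0,0,0]]]'

```text
time: 12.2
position: [0.5762, 0.1749, 0.1812]
ee_rot: [[-0.99, -0.141, -0.0], [-0.141, 0.99, -0.0], [0.0, 0.0, -1.0]]
force: [-0.7, 0.3, -5.7]
grip_width: 0.0148
```

```bash
python3 st.py
```

```text
[0.5762 0.1749 0.1812] underside 0.1332 [-0.74  0.29 -5.68] Ttool [-0.051  0.     0.031] 0.0148 12.2
```

Emit:
drive_tool --motion '[[[0,0,0.001,0,0,0,0],[0,0,0.002,0,0,0,0],[0,0,0.003,0,0,0,0],[0,0,0.004,0,0,0,0],[0,0,0.005,0,0,0,0]]]'

```text
time: 12.62
position: [0.5763, 0.1746, 0.179]
ee_rot: [[-0.99, -0.141, 0.0], [-0.141, 0.99, -0.0], [-0.0, -0.0, -1.0]]
force: [-1.8, -2.1, -0.9]
grip_width: 0.0151
```

```bash
python3 st.py
```

```text
[0.5763 0.1746 0.179 ] underside 0.131 [-1.81 -2.05 -0.87] Ttool [ 0.015  0.4   -0.009] 0.0151 12.6167
```

Emit:
drive_tool --motion '[[[0,0,0,0,0,0,0],[0,0,0,0,0,0,0],[0,0,0,0,0,0,0],[0,0,0,0,0,0,0],[0,0,0,0,0,0,0]]]'

```text
time: 13.03
position: [0.5764, 0.1747, 0.1791]
ee_rot: [[-0.99, -0.141, 0.0], [-0.141, 0.99, -0.0], [-0.0, -0.0, -1.0]]
force: [-1.8, -1.4, 0.2]
grip_width: 0.015
```

```bash
python3 st.py; python3 - <<'E'
from fit import *
from plan import *
ims=[]
for c in("scene","side"):
    im=ctrl.snapshot(c)
    x0,y0=(270,130) if c=="scene" else (170,90)
    ims.append(cv2.resize(im[y0:y0+120,x0:x0+160],(400,300),interpolation=cv2.INTER_CUBIC))
cv2.imwrite("pics/r.png",np.hstack(ims))
E
```

```text
[0.5764 0.1747 0.1791] underside 0.1311 [-1.84 -1.4   0.24] Ttool [ 0.108  0.429 -0.06 ] 0.015 13.0333
```

View pics/r.png

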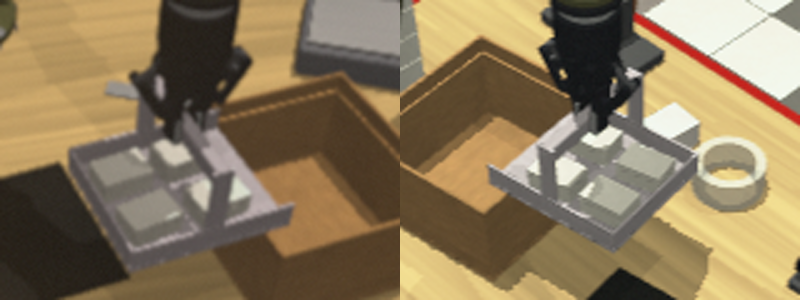

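The tray rests on the rim at about 6 N with all four boxes on it (side crop (545,175), (600,140), (645,160), (605,195)). I'll plan the tip, pivoting about the rim contact.

```bash
cat > tip.py <<'E'
from plan import *
import sys
a0,a1,n,a,h=map(float,sys.argv[1:6]) # deg from,to; calls; pivot lever a behind, h up
dz=float(sys.argv[6]) if len(sys.argv)>6 else 0
off=lambda t:np.array([0,-a*np.cos(t)+h*np.sin(t),a*np.sin(t)+h*np.cos(t)]) # (.,fwd,up)
W=lambda o:np.array([d[0]*o[1],d[1]*o[1],o[2]])
t0=np.radians(a0);N=int(n)*5;R=down(ty,t0);b=off(t0);p=W(b)
for k in range(int(n)):
    out=[]
    for i in range(1,6):
        f=(5*k+i)/N;t=np.radians(a0+(a1-a0)*f);Rt=down(ty,t);pt=W(off(t))+[0,0,dz*f];out.append([float(x)+0. for x in rel(R,p,Rt,pt).round(4)]+[0])
    R,p=Rt,pt;print(out)
E
python3 tip.py 0 40 5 .0765 .048
```

```text
[[0.0, 0.0027, -0.0042, 0.0089, 0.0, 0.0, 0], [0.0, 0.0056, -0.0084, 0.0178, 0.0, 0.0, 0], [0.0, 0.0086, -0.0125, 0.0267, 0.0, 0.0, 0], [0.0, 0.0117, -0.0165, 0.0356, 0.0, 0.0, 0], [0.0, 0.0148, -0.0204, 0.0444, 0.0, 0.0, 0]]
[[0.0, 0.0027, -0.0042, 0.0089, 0.0, 0.0, 0], [0.0, 0.0056, -0.0084, 0.0178, 0.0, 0.0, 0], [0.0, 0.0086, -0.0125, 0.0267, 0.0, 0.0, 0], [0.0, 0.0117, -0.0165, 0.0356, 0.0, 0.0, 0], [0.0, 0.0148, -0.0204, 0.0444, 0.0, 0.0, 0]]
[[0.0, 0.0027, -0.0042, 0.0089, 0.0, 0.0, 0], [0.0, 0.0056, -0.0084, 0.0178, 0.0, 0.0, 0], [0.0, 0.0086, -0.0125, 0.0267, 0.0, 0.0, 0], [0.0, 0.0117, -0.0165, 0.0356, 0.0, 0.0, 0], [0.0, 0.0148, -0.0204, 0.0444, 0.0, 0.0, 0]]
[[0.0, 0.0027, -0.0042, 0.0089, 0.0, 0.0, 0], [0.0, 0.0056, -0.0084, 0.0178, 0.0, 0.0, 0], [0.0, 0.0086, -0.0125, 0.0267, 0.0, 0.0, 0], [0.0, 0.0117, -0.0165, 0.0356, 0.0, 0.0, 0], [0.0, 0.0148, -0.0204, 0.0444, 0.0, 0.0, 0]]
[[0.0, 0.0027, -0.0042, 0.0089, 0.0, 0.0, 0], [0.0, 0.0056, -0.0084, 0.0178, 0.0, 0.0, 0], [0.0, 0.0086, -0.0125, 0.0267, 0.0, 0.0, 0], [0.0, 0.0117, -0.0165, 0.0356, 0.0, 0.0, 0], [0.0, 0.0148, -0.0204, 0.0444, 0.0, 0.0, 0]]
```

Emit:
drive_tool --motion '[[[0,0.0027,-0.0042,0.0089,0,0,0],[0,0.0056,-0.0084,0.0178,0,0,0],[0,0.0086,-0.0125,0.0267,0,0,0],[0,0.0117,-0.0165,0.0356,0,0,0],[0,0.0148,-0.0204,0.0444,0,0,0]]]'

```text
time: 13.55
position: [0.5751, 0.1828, 0.1885]
ee_rot: [[-0.99, -0.14, 0.02], [-0.141, 0.98, -0.138], [0.0, -0.14, -0.99]]
force: [0.3, 0.9, -6.1]
grip_width: 0.0144
```

```bash
python3 st.py
```

```text
[0.5751 0.1828 0.1885] underside 0.1405 [ 0.26  0.95 -6.06] Ttool [-0.399  0.004  0.031] 0.0144 13.55
```

Contact was lost in the tip, so I'll lower slightly to find it again.

Emit:
drive_tool --motion '[[[0,0,0.001,0,0,0,0],[0,0,0.002,0,0,0,0],[0,0,0.003,0,0,0,0],[0,0.0005,0.004,0,0,0,0],[0,0.0005,0.004,0,0,0,0]]]'

```text
time: 13.97
position: [0.5753, 0.1829, 0.1874]
ee_rot: [[-0.99, -0.14, 0.02], [-0.141, 0.981, -0.135], [-0.001, -0.137, -0.991]]
force: [-1.9, 4.0, -0.6]
grip_width: 0.0148
```

```bash
python3 st.py
```

```text
[0.5753 0.1829 0.1874] underside 0.1394 [-1.89  3.96 -0.57] Ttool [-1.841  0.316 -0.136] 0.0148 13.9667
```

```bash
python3 tip.py 8 16 1 .0765 .048 -.0012;python3 tip.py 16 24 1 .0765 .048 -.0012;python3 tip.py 24 32 1 .0765 .048 -.0012
```

```text
[[0.0, 0.0028, -0.0038, 0.0089, 0.0, 0.0, 0], [0.0, 0.0057, -0.0074, 0.0178, 0.0, 0.0, 0], [0.0, 0.0088, -0.011, 0.0267, 0.0, 0.0, 0], [0.0, 0.0119, -0.0146, 0.0356, 0.0, 0.0, 0], [0.0, 0.0152, -0.018, 0.0444, 0.0, 0.0, 0]]
[[0.0, 0.0029, -0.0038, 0.0089, 0.0, 0.0, 0], [0.0, 0.0059, -0.0075, 0.0178, 0.0, 0.0, 0], [0.0, 0.009, -0.0111, 0.0267, 0.0, 0.0, 0], [0.0, 0.0122, -0.0146, 0.0356, 0.0, 0.0, 0], [0.0, 0.0155, -0.0181, 0.0444, 0.0, 0.0, 0]]
[[0.0, 0.0029, -0.0038, 0.0089, 0.0, 0.0, 0], [0.0, 0.006, -0.0075, 0.0178, 0.0, 0.0, 0], [0.0, 0.0092, -0.0112, 0.0267, 0.0, 0.0, 0], [0.0, 0.0124, -0.0147, 0.0356, 0.0, 0.0, 0], [0.0, 0.0158, -0.0182, 0.0444, 0.0, 0.0, 0]]
```

Emit:
drive_tool --motion '[[[0,0.0028,-0.0038,0.0089,0,0,0],[0,0.0057,-0.0074,0.0178,0,0,0],[0,0.0088,-0.011,0.0267,0,0,0],[0,0.0119,-0.0146,0.0356,0,0,0],[0,0.0152,-0.018,0.0444,0,0,0]]]'

```text
time: 14.38
position: [0.5748, 0.1902, 0.1962]
ee_rot: [[-0.99, -0.134, 0.041], [-0.14, 0.951, -0.276], [-0.002, -0.279, -0.96]]
force: [-1.3, 0.3, 6.4]
grip_width: 0.0148
```

```bash
python3 st.py
```

```text
[0.5748 0.1902 0.1962] underside 0.1482 [-1.34  0.32  6.37] Ttool [-0.649  0.446 -0.007] 0.0148 14.3833
```

Emit:
drive_tool --motion '[[[0,0.0027,-0.0042,0.0089,0,0,0],[0,0.0056,-0.0084,0.0178,0,0,0],[0,0.0086,-0.0125,0.0267,0,0,0],[0,0.0117,-0.0165,0.0356,0,0,0],[0,0.0148,-0.0204,0.0444,0,0,0]]]'

```text
time: 14.8
position: [0.5732, 0.2003, 0.2032]
ee_rot: [[-0.99, -0.128, 0.059], [-0.141, 0.903, -0.405], [-0.001, -0.41, -0.912]]
force: [1.4, -0.8, 3.2]
grip_width: 0.0149
```

```bash
python3 st.py
```

```text
[0.5732 0.2003 0.2032] underside 0.1552 [ 1.39 -0.83  3.19] Ttool [-0.366 -0.129  0.013] 0.0149 14.8
```

Contact is about 9 N at 24°. I'll continue with the same step.

Emit:
drive_tool --motion '[[[0,0.0028,-0.0041,0.0089,0,0,0],[0,0.0056,-0.0082,0.0178,0,0,0],[0,0.0087,-0.0122,0.0267,0,0,0],[0,0.0118,-0.0161,0.0356,0,0,0],[0,0.015,-0.02,0.0444,0,0,0]]]'

```text
time: 15.22
position: [0.5705, 0.2121, 0.2078]
ee_rot: [[-0.99, -0.121, 0.074], [-0.142, 0.838, -0.526], [0.002, -0.531, -0.847]]
force: [1.0, 0.5, -3.6]
grip_width: 0.0147
```

```bash
python3 st.py; python3 - <<'E'
from fit import *
ims=[]
for c in("scene","side"):
    im=ctrl.snapshot(c)
    x0,y0=(270,130) if c=="scene" else (150,80)
    ims.append(cv2.resize(im[y0:y0+120,x0:x0+160],(400,300),interpolation=cv2.INTER_CUBIC))
cv2.imwrite("pics/t.png",np.hstack(ims))
E
```

```text
[0.5705 0.2121 0.2078] underside 0.1598 [ 0.98  0.48 -3.56] Ttool [-1.39  -0.104 -0.049] 0.0147 15.2167
```

View pics/t.png

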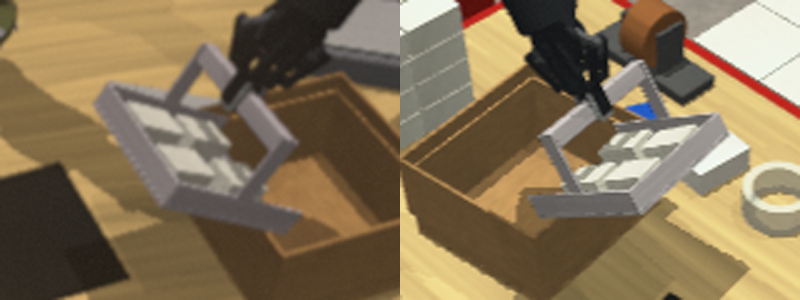

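At 32° the boxes have not slid yet and contact is light. I'll tip further with a little more press.

Emit:
drive_tool --motion '[[[0,0.0029,-0.0037,0.0089,0,0,0],[0,0.006,-0.0074,0.0178,0,0,0],[0,0.0092,-0.011,0.0267,0,0,0],[0,0.0124,-0.0146,0.0356,0,0,0],[0,0.0158,-0.0181,0.0444,0,0,0]]]'

```text
time: 15.73
position: [0.5693, 0.2231, 0.212]
ee_rot: [[-0.99, -0.108, 0.091], [-0.141, 0.757, -0.638], [0.0, -0.645, -0.765]]
force: [0.3, 0.6, -4.9]
grip_width: 0.0149
```

```bash
python3 st.py
```

```text
[0.5693 0.2231 0.212 ] underside 0.164 [ 0.35  0.61 -4.9 ] Ttool [-1.54   0.02   0.029] 0.0149 15.7333
```

Emit:
drive_tool --motion '[[[0,0.0008,0.0009,0,0,0,0],[0,0.0015,0.0018,0,0,0,0],[0,0.0015,0.0018,0,0,0,0],[0,0.0015,0.0018,0,0,0,0],[0,0.0015,0.0018,0,0,0,0]]]'

```text
time: 16.15
position: [0.5697, 0.2225, 0.2116]
ee_rot: [[-0.99, -0.107, 0.091], [-0.14, 0.759, -0.635], [-0.001, -0.642, -0.767]]
force: [-0.7, 1.3, -3.0]
grip_width: 0.0149
```

```bash
python3 st.py; python3 - <<'E'
from plan import *
for c in("scene","side"):
    cv2.imwrite(f"pics/v_{c}.png",ctrl.snapshot(c))
    print(c,[(round(e["score"],2),np.round(e["xy"]).tolist()) for e in ctrl.recognise(c,"box1")[:8]],[(e["score"],ray(c,e["xy"],0).round(3)) for e in ctrl.place_of(c,"carton")[:1]])
E
```

```text
[0.5697 0.2225 0.2116] underside 0.1636 [-0.72  1.28 -2.95] Ttool [-1.833  0.239 -0.009] 0.0149 16.15
scene [(0.88, [428.0, 272.0]), (0.64, [399.0, 220.0]), (0.63, [213.0, 191.0]), (0.61, [386.0, 210.0]), (0.48, [388.0, 225.0])] [(0.9, array([0.55 , 0.355, 0.   ]))]
side [(0.63, [202.0, 152.0]), (0.5, [191.0, 163.0]), (0.43, [192.0, 154.0])] [(0.62, array([0.55 , 0.364, 0.   ]))]
```

Several boxes are now inside the carton (scene (399,220), (386,210), (388,225)). I'll press a little more and count them.

Emit:
drive_tool --motion '[[[0,0.001,0.0012,0,0,0,0],[0,0.002,0.0024,0,0,0,0],[0,0.002,0.0024,0,0,0,0],[0,0.002,0.0024,0,0,0,0],[0,0.002,0.0024,0,0,0,0]]]'

```text
time: 16.87
position: [0.57, 0.2226, 0.2113]
ee_rot: [[-0.99, -0.106, 0.092], [-0.141, 0.759, -0.636], [-0.002, -0.643, -0.766]]
force: [-1.9, 3.4, 8.3]
grip_width: 0.0149
```

```bash
python3 st.py; cat > cnt.py <<'E'
from plan import *
for c in("scene","side"):
    im=ctrl.snapshot(c);cv2.imwrite(f"pics/v_{c}.png",im)
    for e in ctrl.outline_of(c,"box1")[:9]:
        m=e["pixels"];X=ray(c,e["xy"],.02)
        cl=np.array([[np.cos(cy),np.sin(cy)],[-np.sin(cy),np.cos(cy)]])@(X[:2]-C)
        print(c,round(e["score"],2),np.round(e["xy"]),m.sum(),im[m].mean(0).round(),"carton-local",cl.round(3))
E
python3 cnt.py
```

```text
[0.57   0.2226 0.2113] underside 0.1633 [-1.86  3.44  8.33] Ttool [-0.577  0.402 -0.029] 0.0149 16.8667
scene 0.77 [216. 190.] 249 [129.  71.  54.] carton-local [-0.315 -0.471]
scene 0.66 [385. 204.] 222 [118. 130. 136.] carton-local [-0.06   0.013]
scene 0.66 [431. 271.] 399 [134.  71.  50.] carton-local [ 0.213 -0.002]
scene 0.61 [387. 225.] 65 [124. 137. 145.] carton-local [ 0.022 -0.028]
scene 0.46 [398. 218.] 220 [118. 130. 137.] carton-local [0.009 0.021]
side 0.75 [256. 301.] 442 [165.  90.  50.] carton-local [-0.315 -0.465]
side 0.69 [202. 153.] 200 [139. 156. 159.] carton-local [0.027 0.033]
side 0.65 [202. 169.] 98 [130. 147. 150.] carton-local [-0.029 -0.018]
```

```bash
cat > warp.py <<'E'
from plan import *
def grid(im,c,o,ex,ey,xs,ys):
    P=np.array([o+ex*x+ey*y for x in xs for y in ys]);q=proj(c,P).astype(np.float32)
    g=cv2.remap(cv2.cvtColor(im,cv2.COLOR_BGR2GRAY),q[:,0].reshape(len(xs),-1),q[:,1].reshape(len(xs),-1),cv2.INTER_LINEAR)
    return g
R,p,s=now();o=p+R[:,2]*(.048-.004)
for c in("scene","side"):
    im=cv2.imread(f"pics/v_{c}.png");print(c,"tray floor rows x -85..95, cols y -75..75")
    print(grid(im,c,o,R[:,1],R[:,0],np.arange(-.085,.1,.015),np.arange(-.075,.08,.015)))
    ex=np.array([np.cos(cy),np.sin(cy),0]);ey=np.array([-np.sin(cy),np.cos(cy),0])
    if c=="scene":print("carton floor rows x, cols y");print(grid(im,c,np.append(C,.02),ex,ey,np.arange(-.11,.12,.02),np.arange(-.1,.11,.02)))
E
python3 warp.py
```

```text
scene tray floor rows x -85..95, cols y -75..75
[[128 131 130 129 131 132 131 129 129 130 130]
 [ 83 131 130 131 129 129 128 128 128 129 129]
 [ 83  83 132 132 131 130 131 130 131 130 130]
 [ 84  82  88 133 131 131 130 128 129 128 128]
 [ 82  82  83 108 140 140 136 137 135 137 132]
 [ 84  81  84  93 147 147 148 146 147 147 135]
 [ 82  81  83  94 140 144 144 144 144 143 131]
 [ 82  82  82  89 137 143 145 144 143 144 123]
 [ 82  81  83  89 114 111 138 137 137 143 125]
 [ 81  79  81  88 105  94 104 107 101 104 105]
 [ 83  80  80  85 111  98 114 110 110 106  94]
 [ 82  79  81  83 110  94 129 137 138 140 129]
 [ 83  80  80  82  82 101  91 112 112 110 110]]
carton floor rows x, cols y
[[ 84  84 130 126  63  62 109  81  78  60  60]
 [ 83  82  87  97 106  83  85 191 123  76  59]
 [ 74  83  83  90  82 125 133 133 146  82  59]
 [ 59  79  81  81 101 125 137 118 125  85  57]
 [ 59  59  82  80  82 138  94  86 131  84  58]
 [ 59  58  63  82  79 108  93 125  88  85  58]
 [ 58  58  60 109 136 140 138 136  93  82  59]
 [ 60  60  58 138 140 127 138 124  89  86  63]
 [ 60  60  62  65  66  62  64  66  66  66  67]
 [ 62  61  65  63  64  65  64  65  63  65  64]
 [ 63  66  65  66  68  67  67  65  65  65  65]
 [ 67  67  67  67  66  66  68  64  65  66  66]]
side tray floor rows x -85..95, cols y -75..75
[[163 161 167 162 156 169 163 152 162 161 150]
 [163 162 162 161 162 161 161 161 161 163 102]
 [161 161 160 159 160 160 159 159 159 118  99]
 [162 162 163 162 161 162 161 161 156  99 102]
 [161 161 160 161 161 160 161 161  99  99 101]
 [160 160 158 159 158 159 160 101  98  99 103]
 [167 161 167 159 166 168 157 100  99  99  96]
 [178 183 172 187 175 182  99 101  98  98 106]
 [172 177 179 177 170 155 106 100  99  99 102]
 [158 154 146 159 120 139 102 101  97  97 100]
 [113 114 119 119 116 137 100 100  97  97 100]
 [155 136 153 137 116 132 102  99  95  96 101]
 [164 158 168 117 116 128  99  99  95  96 100]]
```

The tray floor looks clear in both views. I'll tip a few more degrees while keeping contact, then hold.

Emit:
drive_tool --motion '[[[0,0.0028,-0.0041,0.0089,0,0,0],[0,0.0056,-0.0082,0.0178,0,0,0],[0,0.0087,-0.0122,0.0267,0,0,0],[0,0.0087,-0.0122,0.0267,0,0,0],[0,0.0087,-0.0122,0.0267,0,0,0]]]'

```text
time: 17.48
position: [0.5681, 0.2314, 0.2105]
ee_rot: [[-0.99, -0.102, 0.1], [-0.143, 0.702, -0.697], [0.001, -0.704, -0.71]]
force: [-0.8, 5.0, 2.6]
grip_width: 0.0148
```

```bash
python3 st.py; python3 cnt.py
```

```text
[0.5681 0.2314 0.2105] underside 0.1625 [-0.85  4.96  2.58] Ttool [-1.833  0.321 -0.153] 0.0148 17.4833
scene 0.78 [430. 274.] 447 [129.  72.  55.] carton-local [ 0.221 -0.012]
scene 0.65 [399. 221.] 231 [116. 129. 136.] carton-local [0.017 0.016]
scene 0.58 [386. 210.] 41 [117. 128. 135.] carton-local [-0.037  0.004]
scene 0.57 [217. 189.] 265 [124.  71.  56.] carton-local [-0.32  -0.468]
scene 0.52 [388. 203.] 191 [110. 121. 127.] carton-local [-0.063  0.026]
side 0.74 [255. 301.] 408 [168.  88.  45.] carton-local [-0.318 -0.462]
side 0.62 [193. 162.] 97 [129. 150. 158.] carton-local [-0.026  0.029]
side 0.58 [202. 165.] 74 [140. 156. 158.] carton-local [-0.016 -0.005]
side 0.44 [202. 152.] 204 [137. 153. 156.] carton-local [0.029 0.034]
```

Four distinct boxes show in the carton (scene (399,221), (386,210), (388,203), (387,225)), with contact still held. I'll lift straight up and weigh the tray.

Emit:
drive_tool --motion '[[[0,-0.007,-0.007,0,0,0,0],[0,-0.02,-0.02,0,0,0,0],[0,-0.04,-0.04,0,0,0,0],[0,-0.065,-0.065,0,0,0,0],[0,-0.085,-0.085,0,0,0,0]]]'

```text
time: 18.1
position: [0.5687, 0.2288, 0.2737]
ee_rot: [[-0.99, -0.099, 0.099], [-0.14, 0.703, -0.698], [-0.001, -0.705, -0.71]]
force: [0.1, -0.4, -3.7]
grip_width: 0.0145
```

Emit:
drive_tool --motion '[[[0,0,0,0,0,0,0],[0,0,0,0,0,0,0],[0,0,0,0,0,0,0],[0,0,0,0,0,0,0],[0,0,0,0,0,0,0]]]'

```text
time: 18.52
position: [0.5681, 0.2296, 0.2705]
ee_rot: [[-0.99, -0.101, 0.098], [-0.141, 0.702, -0.698], [0.002, -0.705, -0.709]]
force: [-0.1, -1.4, -4.3]
grip_width: 0.0148
```

```bash
python3 st.py; python3 cnt.py; python3 - <<'E'
from plan import *
# back to level+above, then mat
R0,p0,s=now();M=np.array([.482,.0195]);yaw=np.pi/2+.14
q1=np.append(C+d*(-.235),.30)
q2=np.append(M,.26)
R=R0;p=p0
from scipy.spatial.transform import Rotation as Ro
r01=Ro.from_matrix(R0.T@down(yaw)).as_rotvec()
for k in range(2):
    out=[]
    for i in range(1,6):
        f=(5*k+i)/10;Rt=R0@Ro.from_rotvec(r01*f).as_matrix();pt=p0+(q1-p0)*f
        out.append([float(x)+0. for x in rel(R,p,Rt,pt).round(3)]+[0])
    R,p=Rt,pt;print(out)
for f in(.33,.67,1):print(rel(R,p,R,q1+(q2-q1)*f).round(3))
print(p0,q1,q2)
E
```

```text
[0.5681 0.2296 0.2705] underside 0.2225 [-0.11 -1.39 -4.34] Ttool [-1.53   0.057 -0.059] 0.0148 18.5167
scene 0.8 [398. 220.] 216 [119. 131. 138.] carton-local [0.013 0.017]
scene 0.76 [430. 272.] 450 [131.  74.  57.] carton-local [ 0.217 -0.009]
scene 0.7 [388. 205.] 108 [100. 111. 119.] carton-local [-0.055  0.021]
scene 0.57 [380. 213.] 220 [120. 132. 139.] carton-local [-0.034 -0.02 ]
scene 0.57 [386. 225.] 72 [125. 137. 145.] carton-local [ 0.021 -0.03 ]
scene 0.57 [217. 191.] 250 [132.  72.  56.] carton-local [-0.311 -0.471]
side 0.85 [255. 302.] 414 [165.  86.  43.] carton-local [-0.319 -0.463]
side 0.59 [191. 165.] 75 [142. 161. 164.] carton-local [-0.039  0.025]
side 0.5 [202. 153.] 168 [133. 148. 150.] carton-local [0.026 0.035]
side 0.46 [217. 157.] 86 [141. 160. 164.] carton-local [ 0.044 -0.019]
side 0.32 [236. 117.] 1707 [129. 133. 139.] carton-local [0.242 0.062]
[[0.0, -0.019, 0.01, -0.025, 0.0, 0.0, 0], [0.0, -0.038, 0.021, -0.05, 0.0, 0.0, 0], [0.0, -0.056, 0.031, -0.075, 0.0, 0.0, 0], [0.001, -0.075, 0.042, -0.1, 0.0, 0.0, 0], [0.001, -0.094, 0.052, -0.124, 0.0, 0.0, 0]]
[[0.0, -0.021, 0.003, -0.025, 0.0, 0.0, 0], [0.0, -0.043, 0.005, -0.05, 0.0, 0.0, 0], [0.0, -0.064, 0.008, -0.075, 0.0, 0.0, 0], [0.0, -0.085, 0.01, -0.1, 0.0, 0.0, 0], [0.001, -0.107, 0.013, -0.124, 0.0, 0.0, 0]]
[ 0.075 -0.061  0.026  0.     0.     0.   ]
[ 0.153 -0.124  0.054  0.     0.     0.   ]
[ 0.229 -0.185  0.08   0.     0.     0.   ]
[0.56833734 0.22974683 0.27102553] [0.58232717 0.12723412 0.3       ] [0.482  0.0195 0.26  ]
```

Scene shows all four boxes in the carton, and the tray weighs as empty (about 4 N). I'll level it and carry it to the mat.

Emit:
drive_tool --motion '[[[0,-0.019,0.01,-0.025,0,0,0],[0,-0.038,0.021,-0.05,0,0,0],[0,-0.056,0.031,-0.075,0,0,0],[0.001,-0.075,0.042,-0.1,0,0,0],[0.001,-0.094,0.052,-0.124,0,0,0]]]'

```text
time: 19.13
position: [0.5752, 0.1778, 0.2867]
ee_rot: [[-0.99, -0.13, 0.054], [-0.141, 0.916, -0.375], [-0.001, -0.379, -0.925]]
force: [1.1, 0.5, -4.5]
grip_width: 0.0147
```

Emit:
drive_tool --motion '[[[0,-0.021,0.003,-0.025,0,0,0],[0,-0.043,0.005,-0.05,0,0,0],[0,-0.064,0.008,-0.075,0,0,0],[0,-0.085,0.01,-0.1,0,0,0],[0.001,-0.107,0.013,-0.124,0,0,0]]]'

```text
time: 19.55
position: [0.5819, 0.1256, 0.3012]
ee_rot: [[-0.99, -0.141, 0.001], [-0.141, 0.99, -0.0], [-0.001, -0.0, -1.0]]
force: [-0.3, -0.2, -5.1]
grip_width: 0.0148
```

Emit:
drive_tool --motion '[[[0.05,-0.04,0.015,0,0,0,0],[0.1,-0.08,0.035,0,0,0,0],[0.15,-0.12,0.055,0,0,0,0],[0.2,-0.165,0.07,0,0,0,0],[0.229,-0.185,0.08,0,0,0,0]]]'

```text
time: 19.97
position: [0.4782, 0.0145, 0.2598]
ee_rot: [[-0.991, -0.137, -0.003], [-0.137, 0.991, -0.006], [0.004, -0.005, -1.0]]
force: [0.9, -0.9, -3.3]
grip_width: 0.0149
```

```bash
python3 st.py; python3 - <<'E'
from plan import *
R0,p0,s=now();print(rel(R0,p0,down(np.pi/2+.14),[.482,.0195,.060]).round(4))
z=p0[2]-.048
for c in("scene","side","wrist"):
    ctrl.snapshot(c)
    for n,h in(("tray",0),("tray_lip",0),("tray_handle",.1),("mat",None)):
        for e in ctrl.place_of(c,n)[:1]:print(c,n,round(e["score"],2),ray(c,e["xy"],0 if h is None else z+h).round(3))
E
```

```text
[0.4782 0.0145 0.2598] underside 0.2118 [ 0.92 -0.92 -3.28] Ttool [ 0.11   0.132 -0.01 ] 0.0149 19.9667
[-0.0106  0.011   0.3995 -0.0016 -0.0013 -0.0007]
scene tray 0.87 [0.464 0.006 0.212]
scene tray_lip 0.97 [0.464 0.103 0.212]
scene tray_handle 0.65 [0.465 0.017 0.312]
side tray 0.79 [0.481 0.015 0.212]
side tray_lip 0.64 [0.468 0.115 0.212]
side tray_handle 0.91 [0.493 0.034 0.312]
side mat 0.69 [0.48  0.016 0.   ]
wrist tray 0.93 [0.485 0.017 0.212]
wrist tray_lip 0.69 [0.473 0.114 0.212]
wrist tray_handle 0.97 [0.487 0.02  0.312]
```

Emit:
drive_tool --motion '[[[0,0,0.02,0,0,0,0],[0,0,0.06,0,0,0,0],[0,0,0.12,0,0,0,0],[0,0,0.18,0,0,0,0],[0,0,0.24,0,0,0,0]]]'

```text
time: 21.13
position: [0.4821, 0.019, 0.1399]
ee_rot: [[-0.99, -0.141, 0.002], [-0.141, 0.99, -0.002], [-0.001, -0.002, -1.0]]
force: [0.9, 0.8, -4.7]
grip_width: 0.0144
```

Emit:
drive_tool --motion '[[[0,0,0.05,0,0,0,0],[0,0,0.1,0,0,0,0],[0,0,0.13,0,0,0,0],[0,0,0.15,0,0,0,0],[0,0,0.155,0,0,0,0]]]'

```text
time: 21.55
position: [0.481, 0.0188, 0.0615]
ee_rot: [[-0.99, -0.141, -0.003], [-0.141, 0.99, -0.002], [0.003, -0.002, -1.0]]
force: [0.3, 0.3, -3.0]
grip_width: 0.0147
```

Emit:
drive_tool --motion '[[[0,0,0.003,0,0,0,0],[0,0,0.006,0,0,0,0],[0,0,0.009,0,0,0,0],[0,0,0.012,0,0,0,0],[0,0,0.015,0,0,0,0]]]'

```text
time: 21.97
position: [0.4823, 0.0188, 0.0562]
ee_rot: [[-0.99, -0.141, 0.002], [-0.141, 0.99, -0.002], [-0.001, -0.002, -1.0]]
force: [-0.3, -0.7, -4.0]
grip_width: 0.0148
```

```bash
python3 st.py
```

```text
[0.4823 0.0188 0.0562] underside 0.0082 [-0.33 -0.67 -4.01] Ttool [-0.09  -0.027 -0.019] 0.0148 21.9667
```

Emit:
drive_tool --motion '[[[0,0,0.002,0,0,0,0],[0,0,0.004,0,0,0,0],[0,0,0.006,0,0,0,0],[0,0,0.008,0,0,0,0],[0,0,0.01,0,0,0,0]]]'

```text
time: 22.38
position: [0.4819, 0.0186, 0.0511]
ee_rot: [[-0.99, -0.141, 0.001], [-0.141, 0.99, -0.002], [-0.0, -0.002, -1.0]]
force: [-5.7, -0.3, 19.2]
grip_width: 0.0147
```

```bash
python3 st.py
```

```text
[0.4819 0.0186 0.0511] underside 0.0031 [-5.75 -0.34 19.21] Ttool [-0.339  1.147 -0.063] 0.0147 22.3833
```

It's on the mat. I'll release and go up.

Emit:
drive_tool --motion '[[[0,0,-0.001,0,0,0,30],[0,0,-0.002,0,0,0,60],[0,0,-0.002,0,0,0,85],[0,0,-0.002,0,0,0,85],[0,0,-0.002,0,0,0,85]]]'

```text
time: 22.8
position: [0.482, 0.0188, 0.0518]
ee_rot: [[-0.99, -0.141, 0.001], [-0.141, 0.99, -0.002], [-0.0, -0.002, -1.0]]
force: [-0.4, -0.0, 0.4]
grip_width: 0.0745
```

Emit:
drive_tool --motion '[[[0,0,0,0,0,0,85],[0,0,0,0,0,0,85],[0,0,0,0,0,0,85],[0,0,-0.02,0,0,0,85],[0,0,-0.05,0,0,0,85]]]'

```text
time: 23.22
position: [0.4808, 0.0188, 0.0759]
ee_rot: [[-0.99, -0.141, -0.003], [-0.141, 0.99, -0.002], [0.003, -0.002, -1.0]]
force: [-0.0, 0.7, -0.1]
grip_width: 0.0846
```

Emit:
drive_tool --motion '[[[0,0,-0.06,0,0,0,85],[0,0,-0.12,0,0,0,85],[0,0,-0.18,0,0,0,85],[0,0,-0.24,0,0,0,85],[0,0,-0.3,0,0,0,85]]]'

```text
time: 23.63
position: [0.4814, 0.0191, 0.2283]
ee_rot: [[-0.99, -0.141, 0.0], [-0.141, 0.99, -0.002], [0.0, -0.002, -1.0]]
force: [1.2, 0.9, -0.2]
grip_width: 0.0848
```

Emit:
drive_tool --motion '[[[0,-0.02,-0.04,0,0,0,85],[0,-0.05,-0.06,0,0,0,85],[0,-0.05,-0.06,0,0,0,85],[0,-0.05,-0.06,0,0,0,85],[0,-0.05,-0.06,0,0,0,85]]]'

```text
time: 24.05
position: [0.4846, -0.0048, 0.2557]
ee_rot: [[-0.99, -0.141, -0.001], [-0.141, 0.99, -0.002], [0.002, -0.001, -1.0]]
force: [-0.4, 0.6, -0.5]
grip_width: 0.0851
```

```bash
python3 st.py; python3 cnt.py|grep -v "\[1[23]..  7"; python3 - <<'E'
from fit import *
from plan import *
for c in("scene","side","wrist"):
    ctrl.snapshot(c)
    for n,h in(("tray",.003),("tray_lip",.003),("tray_handle",.103),("mat",0),("carton",0),("divided_carton",0)):
        for e in ctrl.place_of(c,n)[:1]:print(c,n,round(e["score"],2),ray(c,e["xy"],h).round(3))
o={c:ctrl.outline_of(c,"tray")[0]["pixels"] for c in("scene","side")}
print(fit(o,lambda p:trayl,[.482,.019,1.71],[.02,.02,.1]))
E
```

```text
[ 0.4846 -0.0048  0.2557] underside 0.2077 [-0.36  0.59 -0.45] Ttool [-0.024  0.007  0.003] 0.0851 24.05
scene 0.82 [218. 192.] 300 [92. 58. 51.] carton-local [-0.305 -0.469]
scene 0.75 [383. 212.] 204 [167. 183. 184.] carton-local [-0.033 -0.009]
scene 0.7 [385. 203.] 219 [162. 178. 181.] carton-local [-0.066  0.018]
scene 0.63 [429. 270.] 421 [125.  67.  49.] carton-local [ 0.209 -0.006]
scene 0.51 [388. 224.] 100 [173. 190. 191.] carton-local [ 0.02  -0.022]
scene 0.5 [399. 219.] 211 [170. 187. 191.] carton-local [0.011 0.022]
side 0.86 [256. 302.] 460 [125.  69.  39.] carton-local [-0.318 -0.465]
side 0.62 [217. 158.] 70 [216. 229. 226.] carton-local [ 0.04  -0.021]
side 0.49 [205. 151.] 218 [198. 212. 211.] carton-local [0.04  0.033]
side 0.47 [205. 166.] 143 [201. 215. 213.] carton-local [-0.014 -0.014]
scene tray 0.9 [0.481 0.013 0.003]
scene tray_lip 0.64 [0.469 0.111 0.003]
scene tray_handle 0.83 [0.474 0.019 0.103]
scene carton 0.6 [0.551 0.349 0.   ]
scene divided_carton 0.78 [ 0.539 -0.337  0.   ]
side tray 0.73 [0.484 0.025 0.003]
side tray_lip 0.86 [0.483 0.126 0.003]
side tray_handle 0.88 [0.481 0.024 0.103]
side mat 0.59 [ 0.265 -0.291  0.   ]
side carton 0.68 [0.558 0.368 0.   ]
side divided_carton 0.68 [ 0.539 -0.344  0.   ]
wrist tray 0.56 [0.489 0.014 0.003]
wrist tray_lip 0.59 [0.47  0.115 0.003]
wrist tray_handle 0.64 [0.486 0.021 0.103]
wrist mat 0.62 [ 0.783 -0.047  0.   ]
wrist carton 0.69 [0.551 0.352 0.   ]
wrist divided_carton 0.34 [ 0.784 -0.054  0.   ]
(array([0.48216128, 0.01676704, 1.72450653]), np.float64(0.13246553004617523))
```

The four boxes are in the carton, and the tray sits flat and released at about (0.482, 0.018) with the mat at (0.482, 0.020). Handing in.

```bash
python3 -c "
from bench import ctrl
print(ctrl.job_done(),ctrl.get_state()['time'])"
```

```text
the job is handed in; nothing more can be done
the job is handed in; nothing more can be done
```

I handed the job in at about 25 s of the 64 s limit; it reports no verdict. The tray went to the plain carton by its handle, rested on the near rim at about 6 N, and was tipped to about 45° until all four boxes slid in. I then put it back, released, on the mat.

**Last checks**
- **Boxes:** the scene camera showed four white boxes in the carton. The side camera showed only three, with one presumably hidden. After tipping, the lifted tray pulled about 4 N, which fits an empty tray.
- **Tray:** its centre fits at about (0.482, 0.017) m against the mat's (0.482, 0.020) m, well inside 40 mm. I inferred that it lies flat from its height and the level tool, not from a picture.
- **Cartons:** both read within about 1 cm of where they started. I did not re-check the bystanders at the end.

**What went wrong or disagreed**
- **First grasp missed:** it closed above the bar because the real fingertips sat about 35 mm higher than the reported TCP. I triangulated that offset and gripped again.
- **Contact lost once:** at 8° of tip the lip briefly left the rim, and I restored it. After each move I estimated no more than about 12 N on the carton, against the 25 N limit; I did not read it during moves.
- **Sensors and networks:** some late mat and carton detections were plainly wrong and I ignored them.
- **Viewing limit:** all 12 views were used by the 32° tip, so later checks rest on the networks and force readings.

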